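Spin the labelling turntable and stop it on the red band

TASK

The turntable's bearing has just been cleaned: without gripping anything, flick its brass knob with the fingertips so that the wheel spins freely counter-clockwise (seen from above), and let the red band run past the yellow pointer once by itself. When the red band next comes round to the pointer (or on a later turn), stop the wheel in one go by pressing a fingertip on its flat black rim, so that it halts with the pointer at the red band. Finish still pressing the wheel lightly there, off the knob, and leave everything else on the table alone.

Things in the scene. Friction and masses are not known exactly. Their poses are not given: they have to be found in the camera images.
- turntable: Labelling turntable, fixed: grey foot 170 mm across; origin on the wheel's axis at the table surface, z up. On its local +y side a grey post (18 mm wide, 134 to 144 mm from the axis, 56 mm high) carries a yellow cone 18 mm thick that points at the wheel's rim; its top is 60 mm above the table.
- pointer (a point): Tip of the yellow pointer, 119 mm from the axis on the turntable's local +y side, 52 mm above the table.
- wheel: Level wheel 230 mm across, 14 mm thick, top 52 mm above the table; origin on the axis at its underside (38 mm above the table). Bright plate out to 74 mm from the axis, then the flat black rubber rim to 115 mm, the place to press; steel hub, 32 mm across, 6 mm proud. White ticks each 30 degrees on the rim. Mass 0.6 to 1 kg.
- red_mark (a point): Middle of the red band at the wheel's outer edge, 115 mm from the axis, level with the wheel's top. The band crosses the black rim and is 0.4 rad (46 mm) long, centred here.
- knob (a point): Brass knob standing on the wheel opposite the red band, 55 mm from the axis: 18 mm thick (22 mm at its foot), 26 mm high, its top 79 mm above the table. This point: the centre of its foot, on the wheel's top.
- spindle (a joint): Wheel angle, rad, counter-clockwise from above positive, counts on over full turns without wrapping. 0, 6.28, 12.57...: middle of the red band at the pointer. Starts between 1.2 and 5.0. Very free bearing: alone it loses about 4 % of its speed plus 0.02 rad/s each second; a press of a few newtons on the rim stops it in about 0.1 s.
- sample_tin: Black sample tin, 65 mm across, 68 mm high, bystander; origin under its centre.
- scoop: Metal bean scoop with a wooden handle, 182 x 54 x 38 mm, bystander; origin under its centre.
- tamper: Tamper with a dark wooden grip, 58 mm across, 86 mm high, bystander; origin under its centre.
- label_roll: Roll of white labels, 83 mm across, 30 mm high, bystander; origin under its centre.
- grinder_brush: Round bristle brush, 156 x 22 x 22 mm, bystander; origin under its centre.
- screwdriver: Screwdriver with a red handle, 214 x 29 x 27 mm, bystander; origin under its centre.

How it is judged:
By the outcome, as a careful person would: the job done as asked, in the order asked, and still so for the second after the job is handed in, while the arm keeps its last pose, push and grip.
It also fails if it takes over 48 s, if anything falls off the work surface, if the arm or the gripper's body presses on something with over 40 N, if the wrist force passes 120 N, or if a joint passes its speed limit or range.

ROBOT

A 6-joint arm with a two-finger parallel gripper is mounted at the origin on a cart in front of the work surface, level with it; the furniture and walls round the work are solid. World frame = base frame: x ahead of the robot, y to its left, z up, the work surface at z = 0. Lengths are in mm, angles in rad, forces in N, time in s.
With the tool pointing down it reaches from about 275 to 1000 mm from the base axis. Payload 8.4 kg.
Tool frame: the origin (TCP) lies midway between the tips of the shut fingers; the grasp point (between the pads) lies 19 mm behind it; z points along the fingers, y is the direction in which the jaws open and shut (so a half turn about z gives the same grasp; the last joint's range is limited). The gripper opens to 85 mm and grips with 20 to 120 N. Pads are 22 mm wide; open, the fingers measure 114 mm over their backs; the gripper's body (76 mm by 85 mm) begins 54 mm behind the grasp point. The pads swing forward as they close: fully open they stand 13 mm farther back than shut.
Start: joints at [1.238, 0.353, 1.633, -0, 1.155, -0.002], TCP at [202.998, 591.117, 231.281] pointing down, gripper open.
Joint ranges: [-2.63, 2.63], [-0.92, 2.1], [0.06, 2.66], [-1.3, 4.44], [0, 2.69], [-3.02, 3.02]. Speed limits (rad/s): [2.22, 2.22, 2.79, 3.14, 3.14, 3.14].

INTERFACE

Orientations are given as [roll, pitch, yaw] about the fixed x, y, z axes, in that order (R = Rz(yaw) Ry(pitch) Rx(roll)).
In Python, from rig import r gives the robot as it stands.
- The arm moves only by the tool play_rows, never from a script. Its argument "moves" is a list of rows, each a list of 3 entries, a list of its own where there are three numbers: the turn, a rotation vector about the tool's x, y, z in degrees, then the shift along the tool's x, y, z in mm, then the opening, from 0 (shut) to 1 (fully open). A call has 1 to 20 rows; each row is the pose to reach, as a shift and turn from the pose measured when the call began, along the tool's axes at that moment; what a row does not reach only later rows make up. A row lasts 1/10 s, in which the tool goes at most 50 mm and 8.59 degrees, less where a joint would pass 70% of its speed; a pose out of reach is approached as far as the arm can. A call with a gripper value outside its range is refused whole. The fingers move at their own pace and stop on an object; "newtons" is the grip in N (left out, the last holds). Time passes only in rows, so rows that repeat a pose let the fingers close. It gives the time, the measured TCP pose, the force and the opening at its end, in the units of the state.
- r.sense(): the state, without advancing time (a new reading comes with each control period).
- r.grab_frame(name): name is "scene" or "side" or "wrist"; returns a dict with "color" (480x640x3 uint8, red, green, blue), "K" (3x3 intrinsics, pixels), "rvec" (rotation vector, rad) and "tvec" (3), from world to camera coordinates, as OpenCV has them; the wrist camera has in their place "T_tool_cam" (4x4, takes a point from camera to tool coordinates, whose origin is the TCP and whose axes are the flange's). Camera axes: x right, y down, z forward; pixel columns grow to the right and rows downward; lengths in mm; the calibration is good to about 2 mm. A picture is of the moment at which its call begins: read the wrist's pose just before it. There is no depth.
- r.sign_off(): hands the job in, once; it reports no verdict.
Trained networks look in a picture, given as the dict that the camera call returned (one of the last four; its "shot" number tells which), for a name from the list of things; names that differ only in an ending like _2 or _b are one class to them, and where a whole thing is asked for, a point or a joint stands for the part that bears it (a point fixed in the world has none). Each returns a list of dicts, best first, with "conf" (0 to 1); they miss things now and then, are a little off and sometimes report something else, mostly with a low value. They report only what shows in the picture. A call takes as long as a camera call.
- r.silhouettes(picture, name): "mask" (480x640 bool, what is visible of it) and "location" ([column, row] in pixels, amid what is visible of it).
The state is a dict: "clock": time; "qpos": joint angles; "qvel": joint speeds; "joint_efforts": joint torques, N m; "eef_pos": TCP position; "tcp_rot": TCP orientation; "contact_force": force on the tool from outside, world axes, zero at the start; "wrist_torque": the same for the moment, N m; "opening": opening from 0.0 (shut) to 1.0 (fully open).
Only numpy, scipy, OpenCV 4.12 (cv2) and the standard library are available. Lean on these libraries where they do the work, as an engineer would, in place of code of your own. Each camera call takes 0.05 s, during which the arm holds its last target.

## Working session

There is one attempt and no reset: what is moved stays moved. The work goes in short steps, Python scripts to look and compute and a tool call to move; the robot and the scene stay as the last step left them, time stands still between calls to the robot, and variables do not carry over. Pictures are saved under pics/ and viewed, and the job is handed in when it is done.

Besides the shell and the picture viewer there is one more tool, called after "Call:" by a JSON object that holds its "api" and its "payload", one argument or row to a line. play_rows: Moves the arm, as the interface text tells. Its arguments: {"type":"object","properties":{"moves":{"type":"array"},"newtons":{"type":"number"}},"required":["moves"]}

```bash
ls; mkdir -p pics
python3 - <<'E'
from rig import r
import cv2
s=r.sense();print(s)
for n in ["scene","side","wrist"]:
    f=r.grab_frame(n);cv2.imwrite(f"pics/a_{n}.png",f["color"][:,:,::-1])
    print(n,f["K"],f.get("rvec"),f.get("tvec"),f.get("T_tool_cam"))
    for k in ["turntable","red_mark","knob","pointer"]:
        try:
            for d in r.silhouettes(f,k)[:2]: print(k,d["conf"],d["location"],d["mask"].sum())
        except Exception as e: print(k,e)
E
```

```text
pics
{'clock': 0.0, 'qpos': array([ 1.23762970e+00,  3.53702960e-01,  1.63411419e+00,  3.88126861e-06,
        1.15522952e+00, -2.39303824e-03]), 'qvel': array([ 0.00092617, -0.00089141, -0.00053097,  0.00022425, -0.00035527,
        0.00094798]), 'joint_efforts': array([ 1.18035641e-03, -6.05254340e+01, -3.42077994e+01,  2.35677890e-04,
        9.04762361e-03,  7.64997367e-06]), 'eef_pos': array([202.8226853, 590.6698155, 230.535996 ]), 'tcp_rot': array([-3.14013865e+00, -7.02813902e-06,  2.81081749e+00]), 'contact_force': array([-0.02550203,  0.14225683, -0.35131901]), 'wrist_torque': array([0.01735696, 0.03355751, 0.01519869]), 'opening': 0.9981675156208752}
scene [[615.84590505   0.         321.68989742]
 [  0.         615.84590505 242.94108905]
 [  0.           0.           1.        ]] [ 1.8945794  -1.20820914  0.61558492] [-492.5350267   266.90053877  998.11866384] None
turntable 0.82 [298.2, 276.4] 7565
red_mark 0.65 [302.3, 271.9] 7051
knob 0.85 [300.8, 268.3] 6925
pointer 0.57 [299.7, 272.4] 7782
side [[438.56878776   0.         318.14215938]
 [  0.         438.56878776 238.69178853]
 [  0.           0.           1.        ]] [ 0.80494479 -2.34018046  1.36880215] [288.17235693 347.16714538 437.04709878] None
turntable 0.64 [361.5, 272.4] 7372
red_mark 0.39 [362.5, 275.2] 7338
knob 0.64 [361.8, 275.1] 7465
knob 0.63 [365.4, 272.7] 6737
pointer 0.98 [363.8, 274.3] 7468
wrist [[418.80280815   0.         314.68227638]
 [  0.         418.80280815 239.90790313]
 [  0.           0.           1.        ]] None None [[-4.31266148e-05 -9.47807180e-01 -3.18844081e-01  8.12099180e+01]
 [ 9.99999937e-01  7.13774045e-05 -3.47438247e-04 -8.92401265e-01]
 [ 3.52062728e-04 -3.18844076e-01  9.47807117e-01 -1.43490792e+02]
 [ 0.00000000e+00  0.00000000e+00  0.00000000e+00  1.00000000e+00]]
```

View pics/a_scene.png

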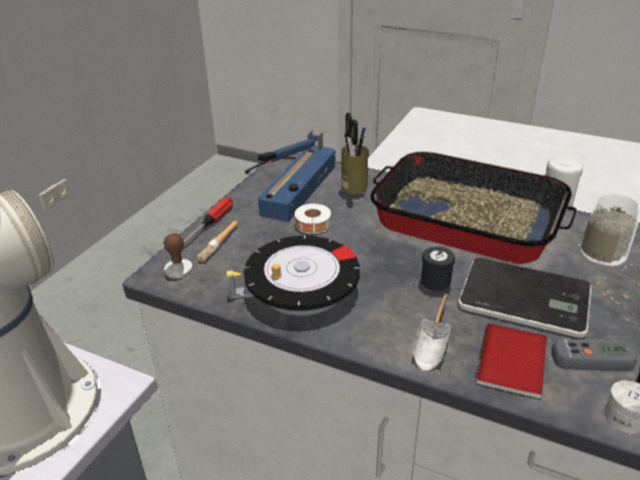

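View pics/a_side.png

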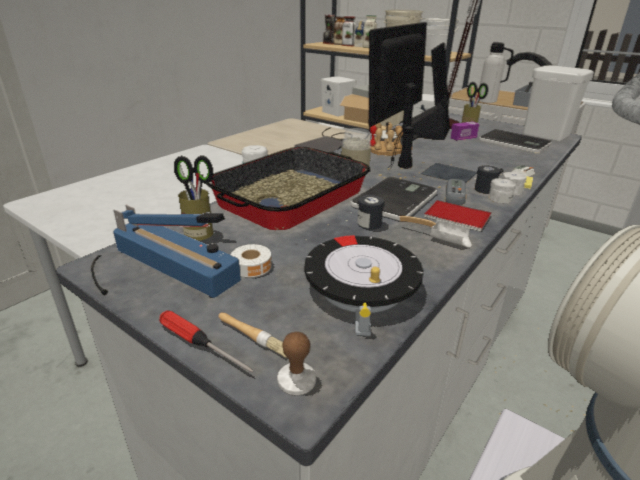

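View pics/a_wrist.png

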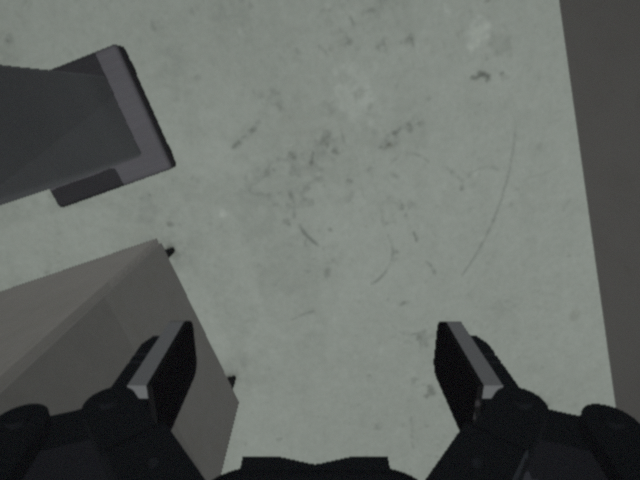

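The robot faces away from the wheel. The wheel hub is at about (301,267) in scene and (363,263) in side. Next I'll crop and zoom both views.

Run:
```python
import cv2
a=cv2.imread("pics/a_scene.png")[220:340,210:370];b=cv2.imread("pics/a_side.png")[220:345,290:435]
cv2.imwrite("pics/z1.png",cv2.resize(a,None,fx=5,fy=5,interpolation=cv2.INTER_CUBIC))
cv2.imwrite("pics/z2.png",cv2.resize(b,None,fx=4.8,fy=4.8,interpolation=cv2.INTER_CUBIC))
```

```text
(no output)
```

View pics/z1.png

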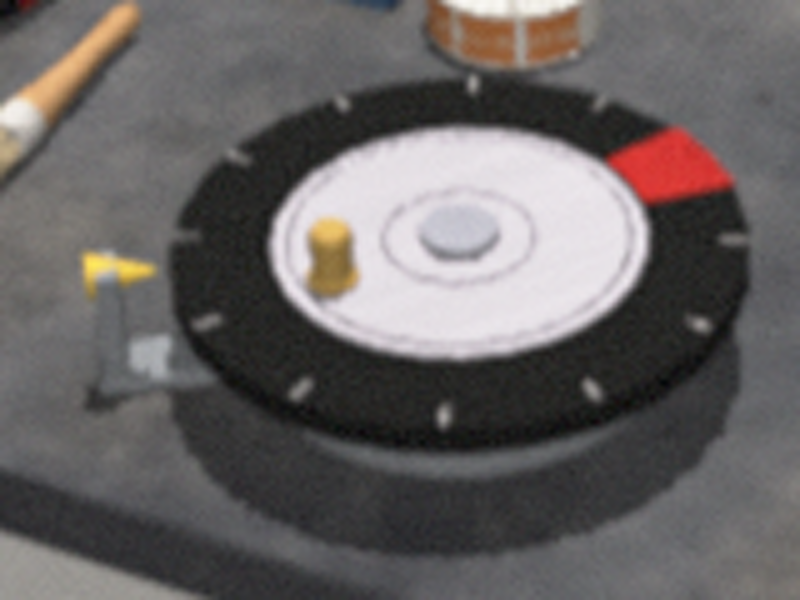

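View pics/z2.png

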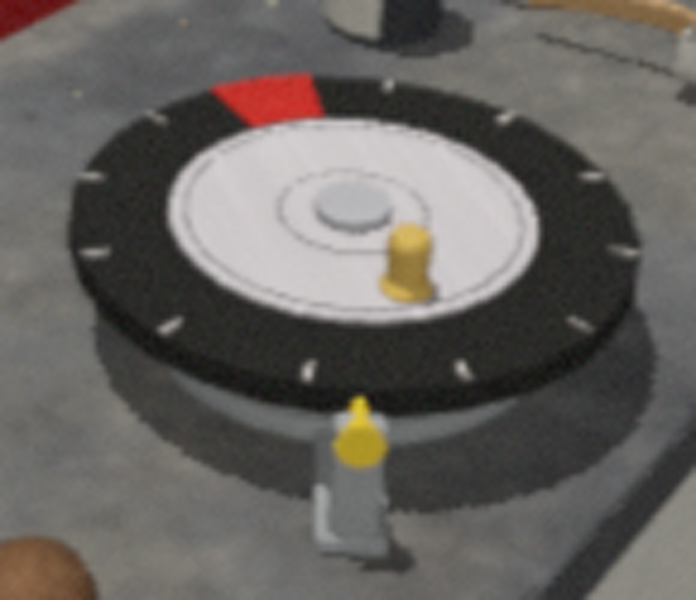

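```bash
cat > geo.py <<'E'
import numpy as np, cv2
from scipy.optimize import least_squares
def proj(f,P): return cv2.projectPoints(np.asarray(P,float).reshape(-1,3),f["rvec"],f["tvec"],f["K"],None)[0].reshape(-1,2)
E
python3 - <<'E'
from geo import *
from rig import r
F=[r.grab_frame("scene"),r.grab_frame("side")]
S=np.array([[460,226],[712,156],[331,228],[331,284],[158,271]])/5+[210,220]-.4
D=np.array([[353,200],[262,78],[410,235],[408,290],[360,400]])/4.8+[290,220]-.4
def pts(p):
    cx,cy,phi,th=p; u=lambda a:np.array([np.cos(a),np.sin(a)]); c=np.array([cx,cy])
    a=phi+th
    return np.array([[*c,58],[*(c+115*u(a)),52],[*(c-55*u(a)),77],[*(c-55*u(a)),52],[*(c+119*u(phi)),52]])
def res(p): return np.r_[(proj(F[0],pts(p))-S).ravel(),(proj(F[1],pts(p))-D).ravel()]
best=min((least_squares(res,[500,0,ph,th]) for ph in [0,1.5,3,4.5] for th in [1.5,3,4.5]),key=lambda s:s.cost)
print(best.x,best.cost,best.fun.round(1))
# candidates for others
for k in ["sample_tin","scoop","tamper","label_roll","grinder_brush","screwdriver"]:
    for f in F:
        d=r.silhouettes(f,k)[:1]
        for e in d:
            K=f["K"];R=cv2.Rodrigues(f["rvec"])[0];C=-R.T@f["tvec"]
            v=R.T@np.linalg.inv(K)@[*e["location"],1]; t=(20-C[2])/v[2]
            print(k,e["conf"],(C+t*v).round())
# red_mark angle, reach
E
```

```text
[ 467.48167814 -280.13236273    2.15662694    3.48937611] 4.5643601799095315 [-0.3 -0.6 -0.2 -0.7 -0.5 -0.6  0.2 -1.5 -0.4 -1.3  0.9  0.1  0.4  0.1
  0.8 -0.2  0.1 -0.2  0.8 -1.1]
sample_tin 0.59 [ 612. -513.   20.]
sample_tin 0.94 [ 606. -538.   20.]
scoop 0.64 [ 409. -565.   20.]
scoop 0.82 [ 418. -576.   20.]
tamper 0.71 [418. -11.  20.]
tamper 0.97 [420. -15.  20.]
label_roll 0.69 [ 682. -200.   20.]
label_roll 0.98 [ 689. -194.   20.]
grinder_brush 0.71 [508. -48.  20.]
grinder_brush 0.62 [513. -38.  20.]
screwdriver 0.78 [605.  16.  20.]
screwdriver 0.97 [617.  27.  20.]
```

Fit: axis at (467,-280), pointer direction 123.6°, red band at 323.5°, knob near (423,-247). I'll swing over with the fingers shut and hover behind the knob.

Call:
{"api": "play_rows", "payload": {
  "moves": [
    [[0,0,102],[-494,-678,75],0],
    [[0,0,102],[-494,-678,75],0],
    [[0,0,102],[-494,-678,75],0],
    [[0,0,102],[-494,-678,75],0],
    [[0,0,102],[-494,-678,75],0],
    [[0,0,102],[-494,-678,75],0],
    [[0,0,102],[-494,-678,75],0],
    [[0,0,102],[-494,-678,75],0],
    [[0,0,102],[-494,-678,75],0],
    [[0,0,102],[-494,-678,75],0],
    [[0,0,102],[-494,-678,75],0],
    [[0,0,102],[-494,-678,75],0],
    [[0,0,102],[-494,-678,75],0],
    [[0,0,102],[-494,-678,75],0],
    [[0,0,102],[-494,-678,75],0],
    [[0,0,102],[-494,-678,75],0],
    [[0,0,102],[-494,-678,75],0],
    [[0,0,102],[-494,-678,75],0],
    [[0,0,102],[-494,-678,75],0],
    [[0,0,102],[-494,-678,75],0]
  ]
}}

```text
clock: 3.45
eef_pos: [449.4, -209.8, 156.2]
tcp_rot: [-3.141, -0.0, 1.031]
contact_force: [-0.4, -0.4, -0.2]
opening: -0.004
```

Run:
```python
from rig import r
import cv2
for n in ["side","wrist","scene"]:
    s=r.sense()
    f=r.grab_frame(n);cv2.imwrite(f"pics/b_{n}.png",f["color"][:,:,::-1])
print(s)
```

```text
{'clock': 3.55, 'qpos': array([-4.38963737e-01,  2.45804298e-01,  1.97553454e+00,  1.51661641e-04,
        9.20494403e-01,  9.98816310e-02]), 'qvel': array([ 0.00291684, -0.00236679, -0.00280727, -0.00131741, -0.00177941,
       -0.00405825]), 'joint_efforts': array([-4.70151175e-01, -4.67183268e+01, -2.86747974e+01, -1.63536641e-02,
       -2.59840897e-03,  6.45624867e-03]), 'eef_pos': array([ 449.6941756 , -209.43545021,  156.41525271]), 'tcp_rot': array([-3.14134122e+00, -9.60928613e-05,  1.03185911e+00]), 'contact_force': array([ 0.23115038, -0.40802556, -0.17429026]), 'wrist_torque': array([ 0.02770866,  0.02452469, -0.02911185]), 'opening': 0.002054115923979715}
```

View pics/b_side.png

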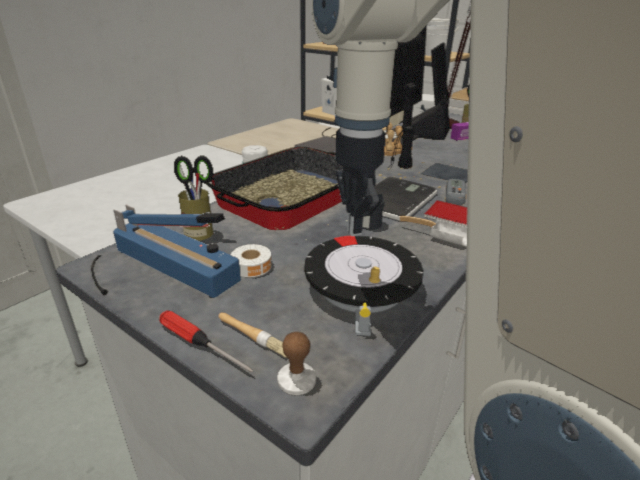

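View pics/b_wrist.png

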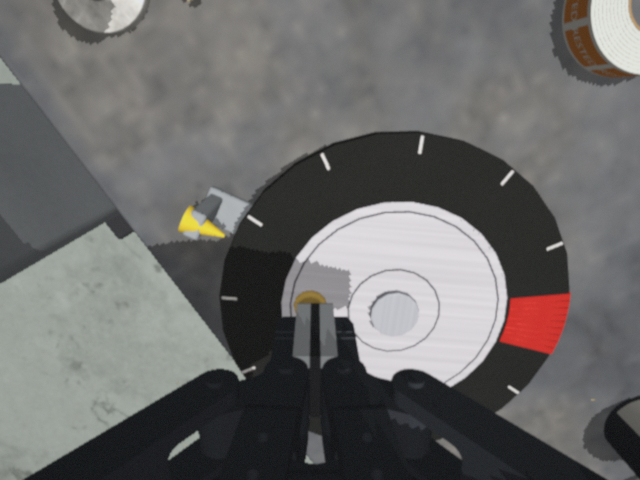

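View pics/b_scene.png

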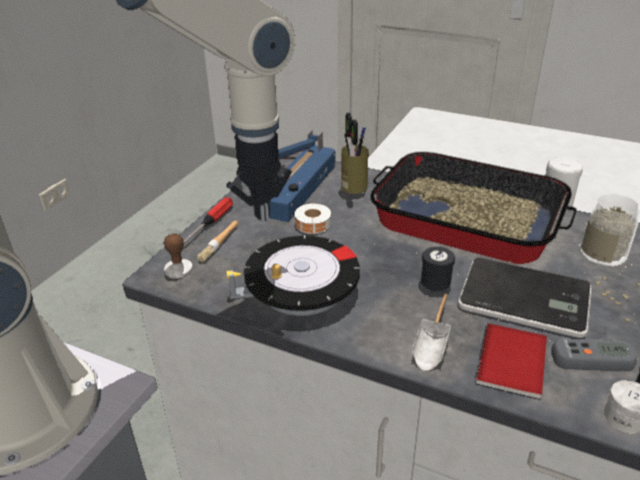

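Side and scene views show the hand over the wheel. In the wrist view the hub is at (395,313), the knob at (310,298) just ahead of the fingertips, and the red band at (537,322). I'll check the fit against the wrist view.

```bash
cat >> geo.py <<'E'
from scipy.spatial.transform import Rotation as Ro
T=np.array([[-4.31266148e-05,-9.47807180e-01,-3.18844081e-01,8.12099180e+01],[9.99999937e-01,7.13774045e-05,-3.47438247e-04,-8.92401265e-01],[3.52062728e-04,-3.18844076e-01,9.47807117e-01,-1.43490792e+02],[0,0,0,1]])
KW=np.array([[418.80280815,0,314.68227638],[0,418.80280815,239.90790313],[0,0,1]])
def wcam(s):
    M=np.eye(4);M[:3,:3]=Ro.from_euler('xyz',s["tcp_rot"]).as_matrix();M[:3,3]=s["eef_pos"]
    W=np.linalg.inv(M@T); return dict(K=KW,rvec=cv2.Rodrigues(W[:3,:3])[0],tvec=W[:3,3])
def unproj(f,uv,z):
    R=cv2.Rodrigues(f["rvec"])[0];C=-R.T@np.ravel(f["tvec"])
    uv=np.atleast_2d(uv);v=(np.c_[uv,np.ones(len(uv))]@np.linalg.inv(f["K"]).T)@R
    return C+v*((z-C[2])/v[:,2])[:,None]
def red_angle(f,img,c,phi):
    "wheel angle from red pixels on the rim"
    h=cv2.cvtColor(img,cv2.COLOR_RGB2HSV)
    m=((h[...,0]<8)|(h[...,0]>172))&(h[...,1]>150)&(h[...,2]>60)
    vv,uu=np.nonzero(m)
    if len(uu)==0: return None,0
    P=unproj(f,np.c_[uu,vv],52)[:,:2]-c
    rr=np.hypot(*P.T);k=(rr>72)&(rr<119)
    if k.sum()<20: return None,k.sum()
    a=np.arctan2(P[k,1],P[k,0]); mu=np.angle(np.exp(1j*a).mean())
    d=np.angle(np.exp(1j*(a-mu)))
    return (mu-phi)%(2*np.pi),(k.sum(),d.min().round(2),d.max().round(2))
E
python3 - <<'E'
from geo import *
s=dict(eef_pos=[449.69,-209.43,156.4],tcp_rot=[-3.1413,-.0001,1.0319])
f=wcam(s)
print(proj(f,[[467.5,-280.1,58],[423,-247,79],[401.6,-180.9,52]]))
print("hub",unproj(f,[395,313],58),"tip",unproj(f,[227,238],52))
im=cv2.imread("pics/b_wrist.png")
# rim outer ellipse points by eye
E=np.array([[220,298],[262,190],[312,153],[400,131],[490,150],[545,206],[568,280],[552,354]])
P=unproj(f,E,52)[:,:2]
x=least_squares(lambda p:np.hypot(*(P-p).T)-115,[467,-280]);print(x.x,x.fun.round(1))
c=np.array([467.5,-280.1]);
print(red_angle(f,im[...,::-1].copy(),c,2.157))
for n in ["scene","side"]:
  pass
from rig import r
for n in ["scene","side"]:
  g=r.grab_frame(n);print(n,red_angle(g,g["color"],c,2.157))
E
```

```text
[[395.7516507  315.00276345]
 [310.27718391 323.85904046]
 [226.56758753 236.88450184]]
hub [[ 467.75230473 -278.55525971   58.        ]] tip [[ 401.41358479 -181.64155874   52.        ]]
[ 466.72902802 -279.25509442] [-1.2  0.8  0.4  0.   0.9 -1.7 -1.   1.6]
(np.float64(3.5011502683436646), (np.int64(3130), np.float64(-0.23), np.float64(0.21)))
scene (np.float64(3.4813998913134716), (np.int64(232), np.float64(-0.24), np.float64(0.24)))
side (np.float64(3.518217085568267), (np.int64(170), np.float64(-0.22), np.float64(0.22)))
```

Wheel centre and angle (about 3.50) agree across all three cameras. Now lowering behind the knob.

Call:
{"api": "play_rows", "payload": {
  "moves": [
    [[0,0,0],[0,-1,40],0],
    [[0,0,0],[0,-3,75],0],
    [[0,0,0],[0,-3,93],0],
    [[0,0,0],[0,-3,93],0],
    [[0,0,0],[0,-3,93],0]
  ]
}}

```text
clock: 4.2
eef_pos: [447.7, -208.0, 63.9]
tcp_rot: [3.141, -0.0, 1.032]
contact_force: [1.2, -0.3, -0.1]
opening: 0.002
```

Run:
```python
from rig import r
import cv2
s=r.sense();print(s["eef_pos"],s["tcp_rot"],s["contact_force"])
f=r.grab_frame("wrist");cv2.imwrite(f"pics/c_wrist.png",f["color"][:,:,::-1])
```

```text
[ 447.68813356 -207.99574069   63.93434261] [ 3.14146078e+00 -4.25630307e-05  1.03238626e+00] [ 1.24340912 -0.33025182 -0.08933905]
```

View pics/c_wrist.png

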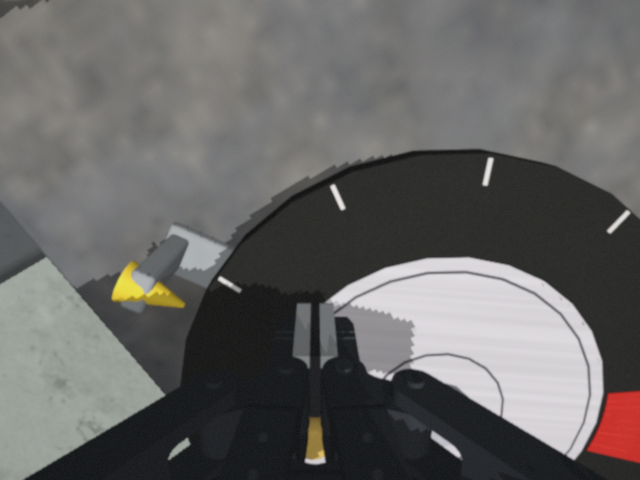

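The knob is straight ahead of the shut fingertips at (315,440), which is tool −x, with a gap of about 26 mm. Flicking now, then withdrawing to hover over the rim.

Call:
{"api": "play_rows", "payload": {
  "moves": [
    [[0,0,0],[-5,-1,0],0],
    [[0,0,0],[-12,-1,0],0],
    [[0,0,0],[-18,-1,0],0],
    [[0,0,0],[-23,-1,0],0],
    [[0,0,0],[-28,-1,0],0],
    [[0,0,0],[-33,0,0],0],
    [[0,0,0],[-39,1,0],0],
    [[0,0,0],[-46,2,0],0],
    [[0,0,0],[-54,4,0],0],
    [[0,0,0],[-62,6,0],0],
    [[0,0,0],[-58,6,-6],0],
    [[0,0,0],[-50,6,-30],0],
    [[0,0,0],[-30,15,-45],0],
    [[0,0,0],[0,35,-45],0],
    [[0,0,0],[30,50,-40],0],
    [[0,0,0],[44,54,-25],0],
    [[0,0,0],[44,54,-5],0],
    [[0,0,0],[44,54,-2],0]
  ]
}}

```text
clock: 6.05
eef_pos: [516.2, -197.0, 65.1]
tcp_rot: [-3.14, 0.0, 1.033]
contact_force: [-0.4, 0.2, 0.6]
opening: 0.001
```

```bash
cat > look.py <<'E'
from geo import *
from rig import r
import sys
tag=sys.argv[1]
c=np.array([467.4,-279.6])
for n in sys.argv[2:]:
    s=r.sense();g=r.grab_frame(n)
    f=wcam(s) if n=="wrist" else g
    cv2.imwrite(f"pics/{tag}_{n}.png",g["color"][:,:,::-1])
    print(round(s["clock"],3),n,red_angle(f,g["color"],c,2.157))
print(s["eef_pos"].round(1),s["contact_force"].round(1))
E
python3 look.py d scene side wrist
```

```text
6.05 scene (np.float64(5.7028153892711755), (np.int64(216), np.float64(-0.23), np.float64(0.23)))
6.1 side (np.float64(5.759978022940209), (np.int64(337), np.float64(-0.23), np.float64(0.23)))
6.15 wrist (np.float64(5.862566008263799), (np.int64(7235), np.float64(-0.24), np.float64(0.24)))
[ 516.6 -197.9   66.4] [ 0.  -0.4  0. ]
```

Spinning at about 1.5 rad/s. I'll hold still while the band passes.

View pics/d_wrist.png

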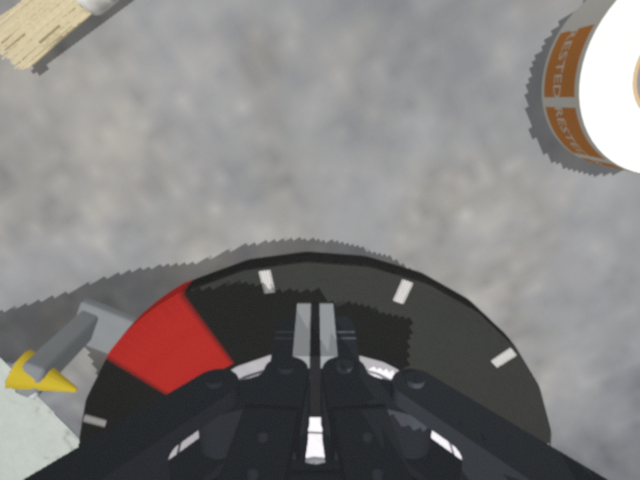

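Call:
{"api": "play_rows", "payload": {
  "moves": [
    [[0,0,0],[0,0,3],0],
    [[0,0,0],[0,0,3],0],
    [[0,0,0],[0,0,3],0],
    [[0,0,0],[0,0,3],0],
    [[0,0,0],[0,0,3],0],
    [[0,0,0],[0,0,3],0],
    [[0,0,0],[0,0,3],0],
    [[0,0,0],[0,0,3],0],
    [[0,0,0],[0,0,3],0],
    [[0,0,0],[0,0,3],0]
  ]
}}

```text
clock: 7.2
eef_pos: [517.0, -198.3, 64.0]
tcp_rot: [3.14, -0.0, 1.032]
contact_force: [-0.7, 0.3, 0.1]
opening: 0.002
```

```bash
python3 look.py e scene side wrist
```

```text
7.2 scene (np.float64(1.4411789068636338), (np.int64(333), np.float64(-0.22), np.float64(0.22)))
7.25 side (np.float64(1.5206284281376004), (np.int64(253), np.float64(-0.23), np.float64(0.24)))
7.3 wrist (None, 0)
[ 517.1 -198.3   64.1] [ 0.1 -1.1 -0.3]
```

View pics/e_side.png

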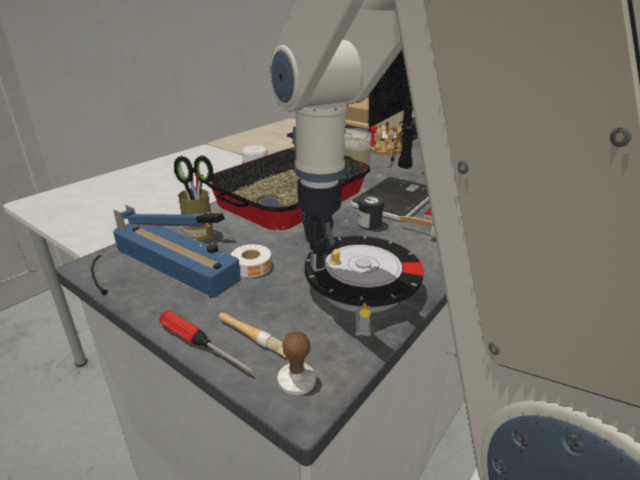

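The band passed the pointer on its own at about t = 6.4 s, and ω is about 1.75 rad/s. I'll let it slow for another turn and lower the finger to about 4 mm above the rim.

Call:
{"api": "play_rows", "payload": {
  "moves": [
    [[0,0,0],[0,0,4],0],
    [[0,0,0],[0,0,7],0],
    [[0,0,0],[0,0,8],0],
    [[0,0,0],[0,0,8],0],
    [[0,0,0],[0,0,8],0],
    [[0,0,0],[0,0,8],0],
    [[0,0,0],[0,0,8],0],
    [[0,0,0],[0,0,8],0],
    [[0,0,0],[0,0,8],0],
    [[0,0,0],[0,0,8],0],
    [[0,0,0],[0,0,8],0],
    [[0,0,0],[0,0,8],0],
    [[0,0,0],[0,0,8],0],
    [[0,0,0],[0,0,8],0],
    [[0,0,0],[0,0,8],0],
    [[0,0,0],[0,0,8],0],
    [[0,0,0],[0,0,8],0],
    [[0,0,0],[0,0,8],0],
    [[0,0,0],[0,0,8],0],
    [[0,0,0],[0,0,8],0]
  ]
}}

```text
clock: 9.35
eef_pos: [517.0, -198.3, 56.0]
tcp_rot: [3.14, -0.0, 1.032]
contact_force: [0.4, 0.1, 0.1]
opening: 0.001
```

```bash
python3 look.py f scene side
```

```text
9.35 scene (np.float64(4.888892884917778), (np.int64(135), np.float64(-0.17), np.float64(0.27)))
9.4 side (np.float64(5.050839802843772), (np.int64(136), np.float64(-0.25), np.float64(0.22)))
[ 517.  -198.3   56. ] [0.3 0.4 0.7]
```

Call:
{"api": "play_rows", "payload": {
  "moves": [
    [[0,0,0],[0,0,0],0],
    [[0,0,0],[0,0,0],0],
    [[0,0,0],[0,0,0],0],
    [[0,0,0],[0,0,0],0],
    [[0,0,0],[0,0,0],0],
    [[0,0,0],[0,0,0],0],
    [[0,0,0],[0,0,0],0],
    [[0,0,0],[0,0,0],0],
    [[0,0,0],[0,0,0],0],
    [[0,0,0],[0,0,0],0],
    [[0,0,0],[0,0,0],0],
    [[0,0,0],[0,0,0],0],
    [[0,0,0],[0,0,0],0],
    [[0,0,0],[0,0,0],0],
    [[0,0,0],[0,0,0],0]
  ]
}}

```text
clock: 10.95
eef_pos: [517.0, -198.3, 56.0]
tcp_rot: [3.14, -0.0, 1.032]
contact_force: [-1.2, -0.3, -0.2]
opening: -0.0
```

```bash
python3 look.py g scene side
```

```text
10.95 scene (np.float64(1.031908009217041), (np.int64(328), np.float64(-0.22), np.float64(0.22)))
11.0 side (np.float64(1.0740972897294574), (np.int64(318), np.float64(-0.28), np.float64(0.25)))
[ 517.  -198.3   56. ] [ 0.4 -1.2 -0.3]
```

Call:
{"api": "play_rows", "payload": {
  "moves": [
    [[0,0,0],[0,0,0],0],
    [[0,0,0],[0,0,0],0],
    [[0,0,0],[0,0,0],0],
    [[0,0,0],[0,0,0],0],
    [[0,0,0],[0,0,0],0],
    [[0,0,0],[0,0,0],0],
    [[0,0,0],[0,0,0],0],
    [[0,0,0],[0,0,0],0],
    [[0,0,0],[0,0,0],0],
    [[0,0,0],[0,0,0],0],
    [[0,0,0],[0,0,0],0],
    [[0,0,0],[0,0,0],0],
    [[0,0,0],[0,0,0],0],
    [[0,0,0],[0,0,0],0],
    [[0,0,0],[0,0,0],0],
    [[0,0,0],[0,0,0],0],
    [[0,0,0],[0,0,0],0],
    [[0,0,0],[0,0,0],0],
    [[0,0,0],[0,0,0],0],
    [[0,0,0],[0,0,0],0]
  ]
}}

```text
clock: 13.05
eef_pos: [517.0, -198.2, 56.0]
tcp_rot: [3.14, -0.0, 1.032]
contact_force: [0.2, -0.0, -0.4]
opening: -0.003
```

Call:
{"api": "play_rows", "payload": {
  "moves": [
    [[0,0,0],[0,0,0],0],
    [[0,0,0],[0,0,0],0],
    [[0,0,0],[0,0,0],0],
    [[0,0,0],[0,0,0],0],
    [[0,0,0],[0,0,0],0],
    [[0,0,0],[0,0,0],0],
    [[0,0,0],[0,0,0],0],
    [[0,0,0],[0,0,0],0],
    [[0,0,0],[0,0,0],0],
    [[0,0,0],[0,0,0],0],
    [[0,0,0],[0,0,0],0],
    [[0,0,0],[0,0,0],0],
    [[0,0,0],[0,0,0],0],
    [[0,0,0],[0,0,0],0],
    [[0,0,0],[0,0,0],0],
    [[0,0,0],[0,0,0],0],
    [[0,0,0],[0,0,0],0],
    [[0,0,0],[0,0,0],0],
    [[0,0,0],[0,0,0],0],
    [[0,0,0],[0,0,0],0]
  ]
}}

```text
clock: 15.05
eef_pos: [517.0, -198.3, 56.0]
tcp_rot: [3.14, -0.0, 1.032]
contact_force: [-0.4, 0.3, -0.1]
opening: -0.004
```

```bash
python3 look.py h wrist scene side
```

```text
15.05 wrist (np.float64(6.212915633123904), (np.int64(3745), np.float64(-0.18), np.float64(0.25)))
15.1 scene (np.float64(0.03900058077966362), (np.int64(260), np.float64(-0.22), np.float64(0.24)))
15.15 side (np.float64(0.05869729478988939), (np.int64(361), np.float64(-0.22), np.float64(0.22)))
[ 517.1 -198.3   56.1] [-0.2 -1.2 -0.2]
```

Call:
{"api": "play_rows", "payload": {
  "moves": [
    [[0,0,0],[0,0,0],0],
    [[0,0,0],[0,0,0],0],
    [[0,0,0],[0,0,0],0],
    [[0,0,0],[0,0,0],0],
    [[0,0,0],[0,0,0],0],
    [[0,0,0],[0,0,0],0],
    [[0,0,0],[0,0,0],0],
    [[0,0,0],[0,0,0],0],
    [[0,0,0],[0,0,0],0],
    [[0,0,0],[0,0,0],0],
    [[0,0,0],[0,0,0],0],
    [[0,0,0],[0,0,0],0],
    [[0,0,0],[0,0,0],0],
    [[0,0,0],[0,0,0],0],
    [[0,0,0],[0,0,0],0],
    [[0,0,0],[0,0,0],0],
    [[0,0,0],[0,0,0],0],
    [[0,0,0],[0,0,0],0],
    [[0,0,0],[0,0,0],0],
    [[0,0,0],[0,0,0],0]
  ]
}}

```text
clock: 17.2
eef_pos: [517.0, -198.3, 56.0]
tcp_rot: [3.14, -0.0, 1.032]
contact_force: [0.2, 1.1, 0.8]
opening: 0.002
```

Call:
{"api": "play_rows", "payload": {
  "moves": [
    [[0,0,0],[0,0,0],0],
    [[0,0,0],[0,0,0],0],
    [[0,0,0],[0,0,0],0],
    [[0,0,0],[0,0,0],0],
    [[0,0,0],[0,0,0],0],
    [[0,0,0],[0,0,0],0],
    [[0,0,0],[0,0,0],0],
    [[0,0,0],[0,0,0],0],
    [[0,0,0],[0,0,0],0],
    [[0,0,0],[0,0,0],0],
    [[0,0,0],[0,0,0],0],
    [[0,0,0],[0,0,0],0],
    [[0,0,0],[0,0,0],0],
    [[0,0,0],[0,0,0],0],
    [[0,0,0],[0,0,0],0],
    [[0,0,0],[0,0,0],0],
    [[0,0,0],[0,0,0],0],
    [[0,0,0],[0,0,0],0],
    [[0,0,0],[0,0,0],0],
    [[0,0,0],[0,0,0],0]
  ]
}}

```text
clock: 19.2
eef_pos: [517.0, -198.3, 56.0]
tcp_rot: [3.14, -0.0, 1.032]
contact_force: [0.4, -0.3, -0.5]
opening: 0.007
```

Call:
{"api": "play_rows", "payload": {
  "moves": [
    [[0,0,0],[0,0,0],0],
    [[0,0,0],[0,0,0],0],
    [[0,0,0],[0,0,0],0],
    [[0,0,0],[0,0,0],0],
    [[0,0,0],[0,0,0],0],
    [[0,0,0],[0,0,0],0],
    [[0,0,0],[0,0,0],0],
    [[0,0,0],[0,0,0],0],
    [[0,0,0],[0,0,0],0],
    [[0,0,0],[0,0,0],0],
    [[0,0,0],[0,0,0],0],
    [[0,0,0],[0,0,0],0],
    [[0,0,0],[0,0,0],0]
  ]
}}

```text
clock: 20.5
eef_pos: [517.0, -198.3, 56.0]
tcp_rot: [3.14, -0.0, 1.032]
contact_force: [0.3, 0.9, -0.0]
opening: -0.006
```

```bash
python3 look.py i scene side wrist
```

```text
20.5 scene (np.float64(5.324674505914508), (np.int64(163), np.float64(-0.27), np.float64(0.19)))
20.55 side (np.float64(5.328427577681248), (np.int64(273), np.float64(-0.25), np.float64(0.2)))
20.6 wrist (np.float64(5.395643411501519), (np.int64(8150), np.float64(-0.24), np.float64(0.19)))
[ 517.1 -198.3   56.1] [-0.1 -1.  -0.8]
```

Call:
{"api": "play_rows", "payload": {
  "moves": [
    [[0,0,0],[0,0,0],0],
    [[0,0,0],[0,0,0],0],
    [[0,0,0],[0,0,0],0],
    [[0,0,0],[0,0,0],0],
    [[0,0,0],[0,0,0],0]
  ]
}}

```text
clock: 21.15
eef_pos: [517.0, -198.3, 56.0]
tcp_rot: [3.14, -0.0, 1.032]
contact_force: [-0.3, 0.6, -0.9]
opening: -0.001
```

```bash
python3 look.py j side scene
```

```text
21.15 side (np.float64(5.786789868999145), (np.int64(333), np.float64(-0.22), np.float64(0.21)))
21.2 scene (np.float64(5.8606007635715756), (np.int64(225), np.float64(-0.23), np.float64(0.21)))
[ 517.  -198.3   56. ] [-0.1  0.1  0.1]
```

Call:
{"api": "play_rows", "payload": {
  "moves": [
    [[0,0,0],[0,0,0],0],
    [[0,0,0],[0,0,0],0],
    [[0,0,0],[0,0,1],0],
    [[0,0,0],[0,0,3],0],
    [[0,0,0],[0,0,5.5],0],
    [[0,0,0],[0,0,6],0],
    [[0,0,0],[0,0,6],0]
  ]
}}

```text
clock: 21.95
eef_pos: [519.1, -199.4, 52.0]
tcp_rot: [3.136, -0.0, 1.032]
contact_force: [-2.2, -1.5, 18.4]
opening: 0.0
```

```bash
python3 look.py k side scene wrist side scene wrist
```

```text
21.95 side (np.float64(6.185848319129244), (np.int64(353), np.float64(-0.22), np.float64(0.21)))
22.0 scene (np.float64(6.223490567453063), (np.int64(247), np.float64(-0.23), np.float64(0.22)))
22.05 wrist (np.float64(6.180580746454238), (np.int64(4171), np.float64(-0.19), np.float64(0.24)))
22.1 side (np.float64(6.1858379145101186), (np.int64(353), np.float64(-0.22), np.float64(0.21)))
22.15 scene (np.float64(6.225763706236236), (np.int64(246), np.float64(-0.23), np.float64(0.22)))
22.2 wrist (np.float64(6.180494951972446), (np.int64(4166), np.float64(-0.18), np.float64(0.24)))
[ 519.1 -199.4   52. ] [-1.  -1.2 18.8]
```

Halted about 0.08 rad short of band centre, well inside the ±0.2 rad band, pressing with 18 N. I'll ease to a lighter press without leaving the rim.

Call:
{"api": "play_rows", "payload": {
  "moves": [
    [[0,0,0],[0,-1.5,1.5],0],
    [[0,0,0],[0,-1,1],0],
    [[0,0,0],[0,-1,1],0],
    [[0,0,0],[0,-1,1],0]
  ]
}}

```text
clock: 22.65
eef_pos: [519.3, -199.5, 52.0]
tcp_rot: [3.133, -0.001, 1.032]
contact_force: [-1.3, -0.5, 10.5]
opening: 0.004
```

```bash
python3 look.py l side scene wrist
```

```text
22.65 side (np.float64(6.182765431316293), (np.int64(352), np.float64(-0.22), np.float64(0.22)))
22.7 scene (np.float64(6.2205513488986774), (np.int64(244), np.float64(-0.23), np.float64(0.23)))
22.75 wrist (np.float64(6.177772955048556), (np.int64(4236), np.float64(-0.18), np.float64(0.24)))
[ 519.3 -199.5   52. ] [-2.  -1.7 10.9]
```

View pics/l_wrist.png

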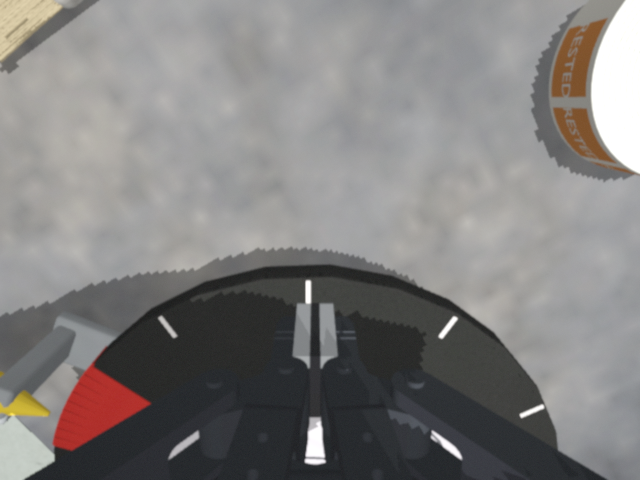

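View pics/l_scene.png

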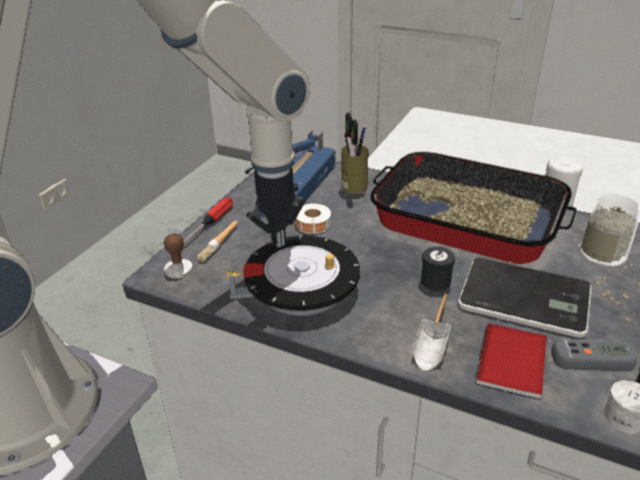

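The pointer, at (240,273) in scene and (45,410) in wrist, sits on the red band. The wheel is still and the knob is at the far side. I'll ease the press once more.

Call:
{"api": "play_rows", "payload": {
  "moves": [
    [[0,0,0],[0,0,0.7],0],
    [[0,0,0],[0,0,0.7],0],
    [[0,0,0],[0,0,0.7],0]
  ]
}}

```text
clock: 23.1
eef_pos: [520.1, -200.0, 52.0]
tcp_rot: [3.131, -0.001, 1.032]
contact_force: [-0.3, -0.3, 8.8]
opening: -0.001
```

```bash
python3 look.py m side scene wrist && python3 -c "
from rig import r
print(r.sense()['contact_force'],r.sense()['qvel'].round(4)); print(r.sign_off())"
```

```text
23.1 side (np.float64(6.171852332992154), (np.int64(357), np.float64(-0.23), np.float64(0.22)))
23.15 scene (np.float64(6.210021450618572), (np.int64(244), np.float64(-0.24), np.float64(0.22)))
23.2 wrist (np.float64(6.170700112477814), (np.int64(4449), np.float64(-0.18), np.float64(0.24)))
[ 520.2 -200.    52.1] [-0.8 -0.5  7.8]
[-0.49720848 -0.83530817  7.5620504 ] [ 0.0007  0.0004 -0.0013 -0.0015  0.      0.0013]
the job is handed in; nothing more can be done
None
```

The wheel is stopped with the pointer on the red band, and I handed the job in at about 23 s of the 48 s allowed.

- **Flick:** I pushed the brass knob with the shut fingertips and gripped nothing. The wheel left at about 1.75 rad/s counter-clockwise.
- **Free run:** The red band passed the pointer twice by itself, at about 6.4 s and 10 s, and was passing it a third time at about 15.1 s. I let it run on so it would be slower and easier to stop.
- **Stop:** I pressed once on the black rim at about 21.7 s, with the wheel turning at about 0.75 rad/s, and it halted.

**Last checks:**
- **Angle:** The three cameras read 6.17, 6.21 and 6.17 rad. The pointer is therefore about 0.1 rad from the middle of the band, inside its ±0.2 rad half-length.
- **Easing the press:** The press first read 18 N. I eased it to about 8 N, and this shifted the wheel back by about 0.015 rad.
- **Finger position:** The fingertip is still on the rim, well clear of the knob.
- **Bystanders:** The last scene picture, taken just before the final easing, showed them unmoved.

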